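# Move a push-fit filter capsule to the other gas outlet

## Robot

A 6-joint arm with a two-finger parallel gripper is mounted at the origin on a cart in front of the work surface, level with it; the furniture and walls round the work are solid. World frame = base frame: x ahead of the robot, y to its left, z up, the work surface at z = 0. Lengths are in mm, angles in rad, forces in N, time in s.
With the tool pointing down it reaches from about 400 to 925 mm from the base axis. Payload 12.5 kg.
Tool frame: the origin (TCP) lies midway between the tips of the shut fingers; the grasp point (between the pads) lies 19 mm behind it (env.pinch_z is the z of the grasp point in the tool frame, in mm); z points along the fingers, y is the line along which they close (so a half turn about z gives the same grasp; the last joint's range is limited). The gripper opens to 95 mm and grips with 3 to 60 N. Pads are 20 mm wide; open, the fingers measure 119 mm over their backs; the gripper's body (75 mm by 180 mm) begins 59 mm behind the grasp point.
Start: joints at [1.128, 0.491, 1.559, -0, 1.092, -0.106], TCP at [206.527, 589.91, 214.661] pointing down, gripper open.
Joint ranges: [-3.1, 3.1], [-0.84, 2.19], [0.05, 2.79], [-1.13, 4.28], [0.06, 2.93], [-2.69, 2.69]. Speed limits (rad/s): [2.22, 2.22, 2.79, 3.14, 3.14, 3.14].

## Interface

Orientations are given as [roll, pitch, yaw] about the fixed x, y, z axes, in that order (R = Rz(yaw) Ry(pitch) Rx(roll)).
In Python, from cell import env, eyes gives the robot as it stands.
- The arm moves only by the shell command python3 -m inch 'ROWS'. ROWS is JSON, a list of rows, each a list of 3 entries, a list of its own where there are three numbers: the shift along the tool's x, y, z in units of 60 mm (1.0 is 60 mm), then the turn about the tool's z in units of 5 degrees (1.0 is 5 degrees), then the closure, from -1 (fully open) to 1 (shut). In form: [[[tx, ty, tz], turn, claw], ...]. A call has exactly 10 rows; each row shifts and turns the commanded pose from where the row before left it, along the tool's axes as they then stand; what a row does not reach is not made up. A row lasts 1/8 s, in which the tool goes at most 62.5 mm and 10.7 degrees, less where a joint would pass 70% of its speed; a pose out of reach is approached as far as the arm can. A call is refused whole if a number of a shift passes 1 or a number of a turn 1, either way. A call with a gripper value outside its range is refused whole. The fingers move at their own pace and stop on an object; the grip force is fixed at half the most. Time passes only in rows, so rows that do not move let the fingers close, or fill a call up. It gives the time, the measured TCP pose, the force, the opening and the grip force at its end, in the units of the state.
- env.state(): the state, without advancing time (a new reading comes with each control period).
- eyes.read_camera(name): name is "side" or "top" or "wrist"; returns a dict with "pixels" (420x560x3 uint8, red, green, blue), "fx", "fy", "cx", "cy" (pixels), "extrinsics" (4x4, takes a point from world to camera coordinates). Camera axes: x right, y down, z forward; pixel columns grow to the right and rows downward; lengths in mm; the calibration is good to about 2 mm. The wrist camera is an equidistant fisheye: a pixel r from the principal point sees the ray r / f radians off the axis. A picture is of the moment at which its call begins. There is no depth.
- env.job_done(): hands the job in; it is judged then, once.
Trained networks look in a picture, given as the dict that the camera call returned (one of the last four; its "shot" number tells which), for a name from the list of things; names that differ only in an ending like _2 or _b are one class to them, and where a whole thing is asked for, a point or a joint stands for the part that bears it (a point fixed in the world has none). Each returns a list of dicts, best first, with "score" (0 to 1); they miss things now and then, are a little off and sometimes report something else, mostly with a low value. They report only what shows in the picture. A call takes as long as a camera call. They do not tell look-alikes from the thing itself.
- eyes.boxes_of(name, picture): "centre" ([row, column] in pixels, amid what is visible of it).
- eyes.cut_out(name, picture): "mask" (420x560 bool, what is visible of it) and "centre" ([row, column] in pixels, amid what is visible of it).
- eyes.spot_point(name, picture): "centre" ([row, column] in pixels: a listed point, or the origin of a listed thing).
The state is a dict: "t": time; "joints": joint angles; "qvel": joint speeds; "tau": joint torques, N m; "eef_pos": TCP position; "tcp_rot": TCP orientation; "ft_force": force on the tool from outside, world axes, zero at the start; "moment": the same for the moment, N m; "opening": opening from 0.0 (shut) to 1.0 (fully open); "grip_force": force on a finger pad.
Only numpy, scipy, OpenCV 4.12 (cv2) and the standard library are available. Lean on these libraries where they do the work, as an engineer would, in place of code of your own. Each camera call takes 0.05 s, during which the arm holds its last target. There are 200 camera calls.

## Task

Move the push-fit filter capsule from the outlet it sits on to the other, open outlet of the gas manifold. Squeeze its release ring all the way into the body so that the teeth let go, draw it straight off with the ring held in, then push it onto the other spigot, feeling for the bottom, until it is fully home and, let go, its ring springs back out and it stays locked. Be gentle: no hauling while the teeth hold, no ramming or wrenching of the spigots, no crushing of the capsule, and leave the things around it where they are.

Things in the scene. Friction and masses are not known exactly. Their poses are not given: they have to be found in the camera images.
- manifold: Gas manifold, fixed: aluminium bar 190 mm long (y), 50 deep (x), top 102 mm above the worktop, on a grey foot plate; two black knobs on top reach 124 mm. Origin: centre of its underside, on the worktop; x points to its back, z up. Two outlets leave its front (-x), parallel and level, 100 mm apart, axes 80 mm above the worktop.
- outlet_old: Outlet that carries the capsule at first (left or right one): brass nut 22 mm across, a steel spigot tube standing out level. Origin: on the tube axis at the nut's front face; x into the manifold, z up, spigot along -x: 10 mm diameter, 95 mm long; tip a cone (5 to 10 mm diameter over 5 mm), then a groove 5 mm in diameter, 13 mm long. A collar reaches 4 mm in front of the nut. Bears 25 N.
- outlet_new: The open outlet, made like outlet_old, same origin and axes, 100 mm beside it. But its spigot was clamped by hand: it stands out 85 to 105 mm, and points up to 0.015 rad left or right of -x. Neither is in the readings (only the nut is measured): find depth and line by feel. Bears 25 N.
- capsule: Push-fit filter capsule, white ribbed plastic, 34 mm diameter, 80 to 130 g. Origin: on the axis at the mouth face; x out of the mouth (into the manifold when fitted). Closed end at x = -44 mm, mouth 0, ring flange +4 to +8. Bore 11 mm diameter. Teeth inside lock in the spigot's groove with the tip 32 mm inside the mouth (origin 63 mm before outlet_old's nut). Crushed by a squeeze over 40 N.
- ring (a joint): Release ring at the capsule's mouth: grey flange 32 mm in diameter, 4 mm thick, round the tube. 0 = sprung out, 4 mm gap to the body; 0.004 m = pressed in against the body; the teeth let go from 0.003. Spring: 2 N to start, 5 N to bottom. Held in, the capsule slides freely; let out on a spigot that is fully home, it returns to 0.
- ring_face (a point): Centre of the ring's outer face (towards the manifold). Squeeze from above, one finger behind the ring (between ring and nut, over the tube), one on the closed end, tips 6 mm or more above the tube axis; ring and end reach 16 mm from it. 52 mm from ring face to closed end, 48 mm with the ring in.
- capsule_end (a point): Centre of the capsule's flat closed end. Inside is a sprung seal: the spigot's tip meets it 30.5 mm inside the mouth (1.5 N) and bottoms it at 33.5 mm (6 N), then it is hard; let go there, the teeth lock and the seal pushes the capsule back to 32 mm. Pushed on by this end with the ring out, the teeth snap over the cone at 5 to 8 N.
- hex_key: Bystander: black L-shaped hex key, 83 x 31 x 6 mm, lying beside the manifold. Leave it.
- port_nut: Bystander: spare stainless nut, 24 mm high, 27 mm wide, standing beside the manifold. Leave it.
- vial: Bystander: glass vial with a cap, 23 mm in diameter, 51 mm high, standing beside the manifold. Leave it.
- label_tape: Bystander: roll of label tape, 72 mm in diameter, 19 mm high, lying beside the manifold. Leave it.
Not all that is in view belongs to the job. Leave any pink, red or turquoise look-alike of the capsule alone.

How it is judged (in metres and radians):
On the way:
1. the capsule is drawn clear of its first outlet (x of capsule in the frame of outlet_old below -0.1 m), for 0.1 s.
At the end, for the whole second after the job is handed in: The capsule is on the other outlet and locked: its mouth is 52 to 74 mm in front of that nut (the spigot's length decides where) and within 4 mm of its axis, in line with it to 0.1 rad, the spigot pressed on its sprung seal (over 3.5 N), its ring sprung back out (below 0.8 mm), at rest and let go (x of capsule in the frame of outlet_new between -0.074 and -0.052 m and y of capsule in the frame of outlet_new between -0.004 and 0.004 m and z of capsule in the frame of outlet_new between -0.004 and 0.004 m and value of joint ring below 0.0008 m and angle between the x axis of capsule and the x axis of outlet_new, either way round below 0.1 rad and contact force between capsule and outlet_new above 3.5 N and linear speed of capsule below 0.02 m/s); the robot touches nothing.
It fails at once if the capsule bears on the first outlet with more than 25 N (hauled while the teeth hold, or wrenched) (contact force between capsule and outlet_old above 25 N).
It fails at once if the capsule bears on the other outlet with more than 25 N (rammed or wrenched) (contact force between capsule and outlet_new above 25 N).
It fails at once if the capsule is squeezed with more than 40 N a finger (80 N of both fingers together) (contact force between the fingers and capsule above 80 N).
It fails at once if a bystander (hex key, nut, vial or tape) is moved more than 20 mm (distance of any of hex_key, port_nut, vial, label_tape from where it was at the start of the episode above 0.02 m).
It also fails if it takes over 58 s, if anything falls off the work surface, if the arm or the gripper's body presses on something with over 40 N, if the wrist force passes 120 N, or if a joint passes its speed limit or range.

## Working session

There is one attempt and no reset: what is moved stays moved. The work goes in short steps, Python scripts to look and compute and a shell command to move; the robot and the scene stay as the last step left them, time stands still between calls to the robot, and variables do not carry over. Pictures are saved under pics/ and viewed, at most 10 in all, crops included, and the job is handed in when it is done.

```bash
mkdir -p pics; ls
cat > h.py <<'E'
import numpy as np, cv2
from cell import env, eyes
def proj(c,P):
    P=np.atleast_2d(P); E=np.array(c["extrinsics"]); q=P@E[:3,:3].T+E[:3,3]
    return np.c_[c["fx"]*q[:,0]/q[:,2]+c["cx"], c["fy"]*q[:,1]/q[:,2]+c["cy"]]
def ray(c,rc):
    E=np.array(c["extrinsics"]); d=np.array([(rc[1]-c["cx"])/c["fx"],(rc[0]-c["cy"])/c["fy"],1.])
    R=E[:3,:3]; d=R.T@d; return -R.T@E[:3,3], d/np.linalg.norm(d)
def at_z(c,rc,z):
    o,d=ray(c,rc); return o+d*(z-o[2])/d[2]
def tri(obs):
    A=np.zeros((3,3));b=np.zeros(3)
    for c,rc in obs:
        o,d=ray(c,rc);M=np.eye(3)-np.outer(d,d);A+=M;b+=M@o
    p=np.linalg.solve(A,b); return p
def save(c,n): cv2.imwrite("pics/"+n,c["pixels"][:,:,::-1])
E
python3 - <<'E'
from h import *
np.set_printoptions(precision=1,suppress=True)
C={n:eyes.read_camera(n) for n in("side","top")}
for n,c in C.items():
    save(c,n+"0.png"); print(n,c["fx"],np.array(c["extrinsics"]))
im=np.hstack([cv2.resize(C[n]["pixels"],(400,300)) for n in C])
for k in("manifold","outlet_old","outlet_new","capsule","ring_face","capsule_end"):
    D={n:eyes.spot_point(k,C[n]) for n in C}
    for n in C: print(k,n,[(np.array(d["centre"]),round(d["score"],2)) for d in D[n][:4]])
    if D["side"] and D["top"]: print("  tri",tri([(C[n],D[n][0]["centre"]) for n in C]))
for n in C: print(n,[(np.array(d["centre"]),round(d["score"],2)) for d in eyes.boxes_of("capsule",C[n])])
print(env.pinch_z,env.state())
E
```

```text
pics
side 453.66292142354365 [[   1.    -0.2   -0.  -516.5]
 [  -0.1   -0.5   -0.8  148.4]
 [   0.1    0.8   -0.5  740.1]
 [   0.     0.     0.     1. ]]
top 389.22322619324393 [[ -0.   -1.    0.   49.6]
 [ -1.    0.   -0.2 528.1]
 [  0.2  -0.   -1.  941.8]
 [  0.    0.    0.    1. ]]
manifold side [(array([250.5, 331.4]), 0.76)]
manifold top [(array([178. , 288.8]), 0.66)]
  tri [623.3  33.1   3.6]
outlet_old side [(array([203.6, 305.8]), 0.71)]
outlet_old top [(array([185.5, 268.5]), 0.44)]
  tri [584.5  86.   80.3]
outlet_new side [(array([234.9, 312.9]), 0.68)]
outlet_new top [(array([187.1, 313.6]), 0.55)]
  tri [575.6 -23.9  85.7]
capsule side [(array([241.1, 204.4]), 0.91), (array([179.9, 294.8]), 0.84), (array([207.5, 272.3]), 0.62), (array([260.6, 268.2]), 0.6)]
capsule top [(array([268.9, 268.5]), 0.83), (array([223.1, 294.4]), 0.75), (array([210.7, 271.6]), 0.73), (array([184.3, 188.3]), 0.69)]
  tri [386.1  86.6  19. ]
ring_face side [(array([206.4, 278.6]), 0.59), (array([256.7, 269.4]), 0.48), (array([179.6, 295.1]), 0.4), (array([238.1, 200.1]), 0.36)]
ring_face top [(
[... 387 characters left out ...]
.2]), 0.72), (array([262.9, 283.9]), 0.62)]
  tri [445.8  85.    3. ]
side [(array([242.5, 208.6]), 0.8), (array([266.2, 261.9]), 0.72), (array([184.6, 296.2]), 0.68), (array([206.5, 261.3]), 0.65)]
top [(array([217.1, 268.1]), 0.86), (array([224.3, 304.7]), 0.79), (array([182.8, 191.5]), 0.78), (array([262.1, 273.5]), 0.53)]
-18.8 {'t': 0.8, 'joints': array([ 1.1,  0.5,  1.6, -0. ,  1.1, -0.1]), 'qvel': array([ 0., -0., -0., -0.,  0.,  0.]), 'tau': array([ -0. , -61.2, -25.8,   0.1,   0. ,  -0. ]), 'eef_pos': array([206.5, 589.9, 214.7]), 'tcp_rot': array([3.1, 0. , 2.8]), 'ft_force': array([0.1, 0.9, 0.5]), 'moment': array([-0.,  0., -0.]), 'grip_force': 0.0, 'opening': 0.9971747094204109}
```

Run:
```python
import cv2,numpy as np
a=cv2.imread("pics/side0.png")[130:310,150:420];b=cv2.imread("pics/top0.png")[120:310,140:380]
a=cv2.resize(a,(400,267),interpolation=3);b=cv2.resize(b,(400,317),interpolation=3)
a=cv2.copyMakeBorder(a,0,50,0,0,0)
cv2.imwrite("pics/c1.png",np.hstack([a,b]))
```

```text
(no output)
```

View pics/c1.png

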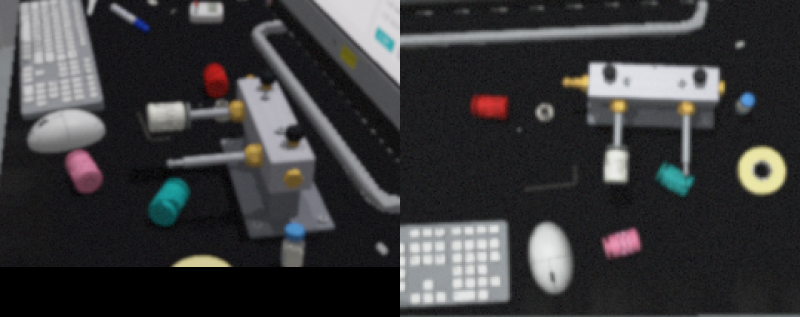

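View pics/top0.png

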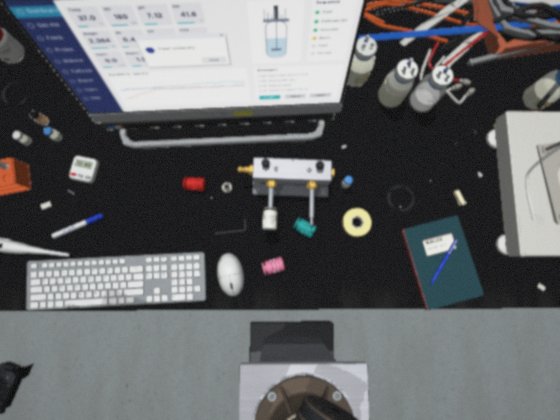

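The white capsule is the target: top (217,268), side (206,261). It sits on the left outlet. The look-alikes are red top (183,191), turquoise top (224,305) and pink top (262,273). I'll fit the manifold pose jointly to all the points.

```bash
cat >> h.py <<'E'
from scipy.optimize import least_squares
CAP=lambda s:{"outlet_old":(0,50),"outlet_new":(0,-50),"capsule":(-63,50),"ring_face":(-55,50),"capsule_end":(-107,50)}
def model(p,k):  # p: x,y of mid point between nuts' front faces, yaw
    u,v=CAP(0)[k]; c,s=np.cos(p[2]),np.sin(p[2]); return np.array([p[0]+c*u-s*v,p[1]+s*u+c*v,80.])
E
python3 - <<'E'
from h import *
np.set_printoptions(precision=1,suppress=True)
C={n:eyes.read_camera(n) for n in("side","top")}
obs={"side":{},"top":{}}
p0=np.array([580,33,0.])
for r in range(2):
  O=[]
  for n in C:
    for k in CAP(0):
        if r==0: obs[n][k]=[d["centre"][::-1] for d in eyes.spot_point(k,C[n])]
        q=proj(C[n],model(p0,k))[0]
        if obs[n][k]:
            b=min(obs[n][k],key=lambda a:np.hypot(*(np.array(a)-q))); O.append((n,k,b,np.array(b)-q))
  f=least_squares(lambda p:np.concatenate([proj(C[n],model(p,k))[0]-np.array(b) for n,k,b,_ in O]),p0,loss="soft_l1",x_scale=[1,1,.01])
  p0=f.x; print(p0[:2],p0[2].round(4))
for n,k,b,_ in O: print(n,k,proj(C[n],model(p0,k))[0]-np.array(b), model(p0,k))
for k in("hex_key","port_nut","vial","label_tape"):
    d=eyes.boxes_of(k,C["top"]); print(k,d and at_z(C["top"],d[0]["centre"],12))
E
```

```text
[584.9  31.8] -0.0176
[584.9  31.8] -0.0176
side outlet_old [-0.  -0.3] [585.8  81.8  80. ]
side outlet_new [3.9 1.9] [584.  -18.2  80. ]
side capsule [ 0.7 -1.5] [522.8  82.9  80. ]
side ring_face [-0.5  3.2] [530.8  82.8  80. ]
side capsule_end [-3.1 -7.7] [478.8  83.7  80. ]
top outlet_old [1.7 3. ] [585.8  81.8  80. ]
top outlet_new [-3.8  0.4] [584.  -18.2  80. ]
top capsule [ 0.8 -0.1] [522.8  82.9  80. ]
top ring_face [-0.7 -2.9] [530.8  82.8  80. ]
top capsule_end [-0.1  0.1] [478.8  83.7  80. ]
hex_key [476.9 181.9  12. ]
port_nut []
vial [ 617.9 -106.7   12. ]
label_tape [ 499.9 -131.4   12. ]
```

```bash
python3 -m inch '[[[0,0,-0.2],1,-1],[[0,0,-0.2],1,-1],[[0,0,0],1,-1],[[0,0,0],1,-1],[[0,0,0],1,-1],[[0,0,0],1,-1],[[0,0,0],1,-1],[[0,0,0],1,-1],[[0,0,0],1,-1],[[0,0,0],1,-1]]'
```

```text
t: 2.85
eef_pos: [206.5, 589.9, 238.6]
tcp_rot: [3.142, -0.0, 1.929]
ft_force: [-1.0, 1.3, -0.1]
opening: 1.002
grip_force: 0.0
```

```bash
python3 -m inch '[[[-0.98,0.1,0],0,-1],[[-0.98,0.1,0],0,-1],[[-0.98,0.1,0],0,-1],[[-0.98,0.1,0],0,-1],[[-0.98,0.1,0],0,-1],[[-0.98,0.1,0],0,-1],[[-0.98,0.1,0],0,-1],[[-0.98,0.1,0],0,-1],[[-0.98,0.1,0],0,-1],[[-0.98,0.1,0],0,-1]]'; python3 -m inch '[[[0,0,0],0.86,-1],[[0,0,0],0.86,-1],[[0,0,0],0.86,-1],[[0,0,0],0.86,-1],[[0,0,0],0.86,-1],[[0,0,0],0,-1],[[0,0,0],0,-1],[[0,0,0],0,-1],[[0,0,0],0,-1],[[0,0,0],0,-1]]'
python3 - <<'E'
from h import *
c=eyes.read_camera("wrist"); save(c,"w1.png")
np.set_printoptions(precision=3,suppress=True)
print(c["fx"],c["cx"],c["cy"],np.linalg.inv(np.array(c["extrinsics"])))
for k in CAP(0): print(k,[(np.array(d["centre"]),round(d["score"],2)) for d in eyes.spot_point(k,c)[:4]])
E
```

```text
t: 4.1
eef_pos: [471.2, 59.2, 238.9]
tcp_rot: [3.141, 0.0, 1.932]
ft_force: [0.4, 0.0, -0.8]
opening: 1.001
grip_force: 0.0
t: 5.35
eef_pos: [470.5, 61.1, 238.6]
tcp_rot: [3.142, -0.0, 1.557]
ft_force: [1.1, -0.3, -0.1]
opening: 1.001
grip_force: 0.0
325.19226210127806 285.38908037427814 210.12252081987316 [[  1.     -0.014  -0.005 471.547]
 [ -0.014  -0.957  -0.29  143.868]
 [ -0.001   0.29   -0.957 408.54 ]
 [  0.      0.      0.      1.   ]]
outlet_old [(array([173.6, 396.2]), 0.86)]
outlet_new [(array([263.3, 379.3]), 0.88)]
capsule [(array([153.4, 215.5]), 0.86), (array([223.7, 306.9]), 0.84), (array([260.2, 381.2]), 0.24)]
ring_face [(array([150.3, 214.9]), 0.73), (array([171.9, 341. ]), 0.71), (array([212.6, 308.7]), 0.66)]
capsule_end [(array([246. , 291.5]), 0.96), (array([189.1, 226.7]), 0.95), (array([171.4, 289.4]), 0.77), (array([ 26.9, 386.4]), 0.76)]
```

View pics/w1.png

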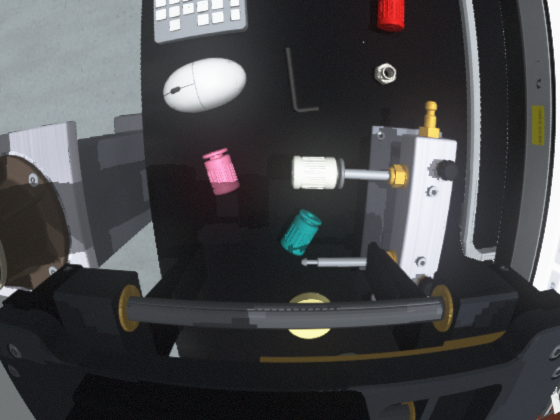

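The close view confirms the white capsule at (172,318), with its closed end at column 293 and its ring at column 341. Old nut is at (175,397), new spigot tip at about (262,303). Next I'll measure the edges on the z=80 plane.

```bash
cat >> h.py <<'E'
def wray(c,rc):
    d=np.array([rc[1]-c["cx"],rc[0]-c["cy"]]); r=np.hypot(*d); th=r/c["fx"]
    E=np.linalg.inv(np.array(c["extrinsics"])); v=np.r_[d/max(r,1e-9)*np.sin(th),np.cos(th)]
    return E[:3,3],E[:3,:3]@v
def wz(c,rc,z=80):
    o,d=wray(c,rc); return (o+d*(z-o[2])/d[2])[:2]
E
python3 - <<'E'
from h import *
np.set_printoptions(precision=1,suppress=True)
c=eyes.read_camera("wrist"); g=c["pixels"].max(2).astype(int); save(c,"w2.png")
print("pts",{k:wz(c,rc) for k,rc in dict(nut=(173.6,396.2),ring=(171.9,341),end=(171.4,289.4)).items()})
def vedge(col,r0,r1,t):
    rows=np.arange(r0,r1); m=g[r0:r1,col]>t; rr=rows[m]; return rr.min()-.5,rr.max()+.5
for col in (352,358,364,370,376,382):
    a,b=vedge(col,164,188,100); print("old tube",col,(a,b),wz(c,(a,col)),wz(c,(b,col)),wz(c,((a+b)/2,col)))
for col in (308,314,320,328,336,344,352,358):
    a,b=vedge(col,250,275,100); print("new tube",col,(a,b),wz(c,(a,col)),wz(c,(b,col)),wz(c,((a+b)/2,col)))
print("row172",g[172,284:300],g[172,330:352]); print("row262",g[262,296:320])
for col in (284,287,290,293,296): print(col,wz(c,(172,col)),wz(c,(172,col),96))
m=eyes.cut_out("capsule",c)
for d in m:
    r,q=np.nonzero(d["mask"]); print(d["score"],d["centre"],r.min(),r.max(),q.min(),q.max())
im=c["pixels"][140:290,270:430,::-1]; cv2.imwrite("pics/w2c.png",cv2.resize(im,None,fx=4.8,fy=4,interpolation=cv2.INTER_NEAREST))
E
```

```text
pts {'nut': array([588.6,  83.1]), 'ring': array([528. ,  84.6]), 'end': array([474.7,  85.5])}
old tube 352 (np.float64(168.5), np.float64(178.5)) [539.6  88.2] [539.9  77.6] [539.7  82.9]
old tube 358 (np.float64(168.5), np.float64(178.5)) [546.   88.2] [546.4  77.6] [546.2  82.9]
old tube 364 (np.float64(168.5), np.float64(179.5)) [552.5  88.3] [552.9  76.5] [552.7  82.4]
old tube 370 (np.float64(168.5), np.float64(187.5)) [559.   88.3] [559.9  67.9] [559.4  78.2]
old tube 376 (np.float64(163.5), np.float64(187.5)) [565.3  93.7] [566.6  67.9] [565.9  80.9]
old tube 382 (np.float64(163.5), np.float64(179.5)) [572.   93.8] [572.8  76.6] [572.4  85.2]
new tube 308 (np.float64(259.5), np.float64(263.5)) [494.4 -13.9] [494.4 -18.9] [494.4 -16.4]
new tube 314 (np.float64(259.5), np.float64(263.5)) [501.1 -14. ] [501.2 -19.1] [501.2 -16.5]
new tube 320 (np.float64(257.5), np.float64(266.5)) [507.8 -11.7] [508.1 -23. ] [508.  -17.3]
new tube 328 (np.float64(257.5), np.float64(266.5)) [516.9 -12. ] [517.3 -23.3] [517.1 -17.6]
new tube 336 (np.float64(257.5), np.float64(266.5)) [525.9 -12.2] [526.5 -23.6] [526.2 -17.9]
new tube 344 (np.float64(257.5), np.float64(266.5)) [535.1 -12.5] [535.8 -23.9] [535.4 -18.2]
new tube 352 (np.float64(257.5), np.float64(265.5)) [544.4 -12.8] [545. -23.] [544.7 -17.9]
new tube 358 (np.float64(257.5), np.float64(265.5)) [551.4 -13.1] [552.1 -23.3] [551.7 -18.2]
row172 [ 47  45  48  49  46  47  57  95 151 173 234 251 252 252 252 252] [252 252 252 252 252 250 240 201 135  98  94 129 186 189 170 224 228 227
 226 225 225 225]
row262 [ 36  32  33  32  41  88 146 162 163 165 179 199 205 204 208 209 209 209
 208 210 207 180 179 208]
284 [469.1  85. ] [469.2  87.8]
287 [472.2  84.9] [472.2  87.8]
290 [475.3  84.9] [475.1  87.8]
293 [478.3  84.8] [478.   87.7]
296 [481.4  84.8] [480.9  87.7]
0.91 [231.6, 298.3] 211 254 282 320
0.83 [171.1, 221.6] 149 194 203 238
0.69 [169.7, 315.9] 156 188 291 344
```

View pics/w2c.png

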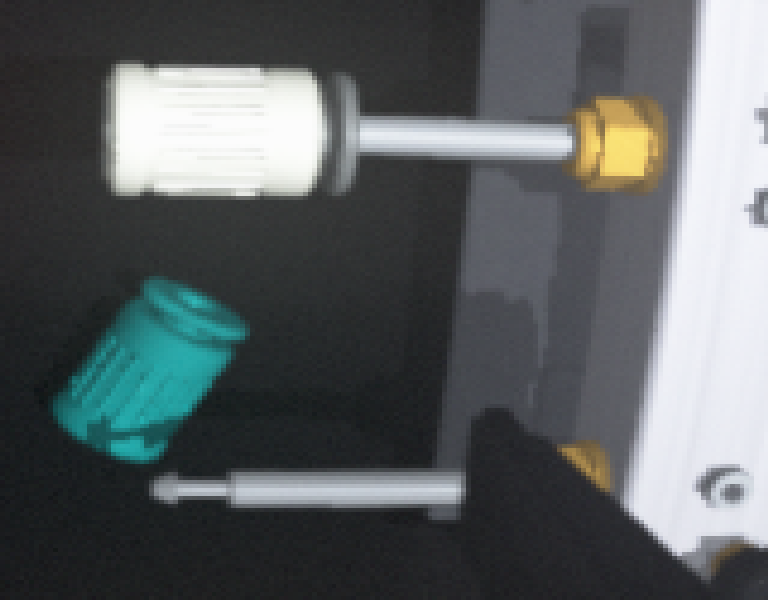

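The capsule centre is at about x=504, y=84 on the z=80 axis, and ring-to-end reads 54 mm against the 52 mm given. New spigot is about 97 mm long by sight. Next I move above the capsule and down to z≈120.

```bash
python3 -m inch '[[[0.195,0.277,0],0.05,-1],[[0.195,0.277,0],0,-1],[[0,0,0.5],0,-1],[[0,0,0.5],0,-1],[[0,0,0.5],0,-1],[[0,0,0.48],0,-1],[[0,0,0],0,-1],[[0,0,0],0,-1],[[0,0,0],0,-1],[[0,0,0],0,-1]]'
python3 - <<'E'
from h import *
np.set_printoptions(precision=1,suppress=True)
c=eyes.read_camera("side"); w=eyes.read_camera("wrist"); print(env.state()["ft_force"])
a=cv2.resize(c["pixels"][120:280,180:340],(400,400),interpolation=2);b=cv2.resize(w["pixels"][140:400,100:460],(400,289));b=cv2.copyMakeBorder(b,0,111,0,0,0)
cv2.imwrite("pics/c3.png",np.hstack([a,b])[:,:,::-1])
E
```

```text
t: 7.0
eef_pos: [504.4, 84.0, 120.6]
tcp_rot: [3.14, -0.0, 1.553]
ft_force: [1.1, 0.2, 0.0]
opening: 1.003
grip_force: 0.0
[-0.1 -0.5  0.2]
```

View pics/c3.png

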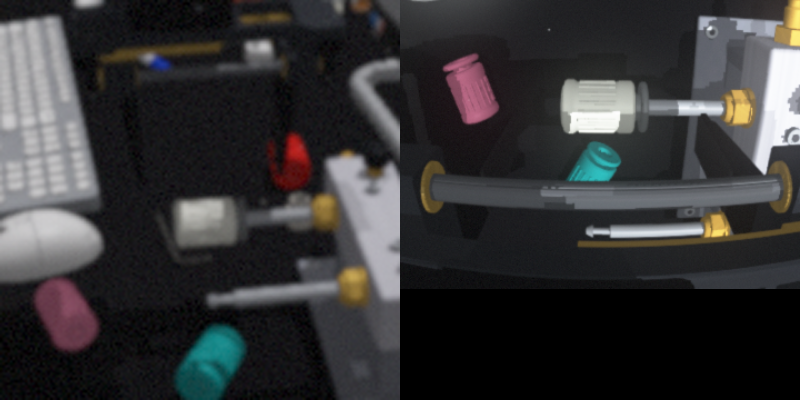

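The wrist view shows the right fingertip over the tube between ring and nut, with the capsule centred between the fingers. I'll lower to z=87 and half close.

```bash
python3 -m inch '[[[0,0,0.2],0,-1],[[0,0,0.2],0,-1],[[0,0,0.16],0,-1],[[0,0,0],0,-0.3],[[0,0,0],0,-0.3],[[0,0,0],0,-0.3],[[0,0,0],0,-0.3],[[0,0,0],0,-0.3],[[0,0,0],0,-0.3],[[0,0,0],0,-0.3]]'
python3 - <<'E'
from h import *
F=[]
for i in range(4):
    w=eyes.read_camera("wrist"); F.append(env.state()["ft_force"])
print(np.mean(F,0).round(2))
b=cv2.resize(w["pixels"][150:330,220:460],(800,600),interpolation=2)
cv2.imwrite("pics/c4.png",b[:,:,::-1])
E
```

```text
t: 8.35
eef_pos: [504.1, 84.0, 86.2]
tcp_rot: [-3.142, -0.0, 1.553]
ft_force: [0.0, 0.1, -0.5]
opening: 0.648
grip_force: 0.0
[0.15 0.11 0.19]
```

View pics/c4.png

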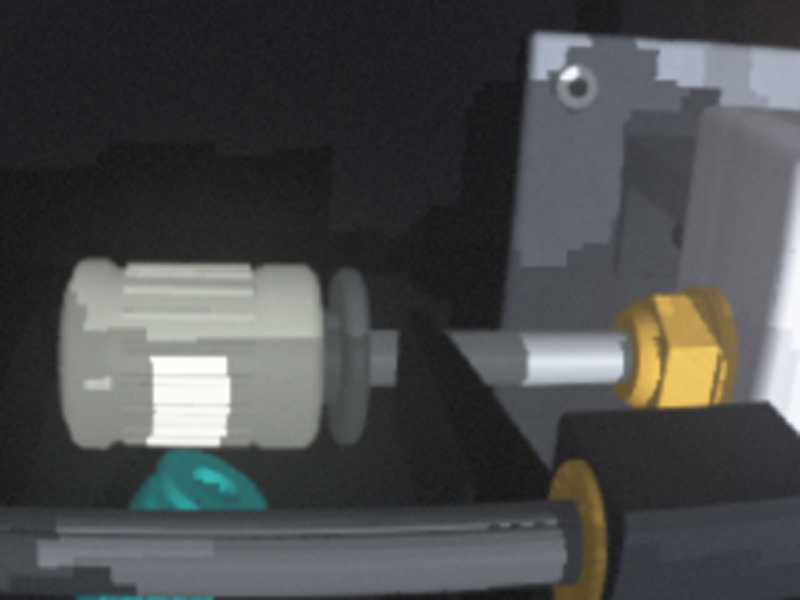

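The right finger is 4.9 mm off the ring face, where centred would be 4.8 mm. I'll close gradually and check the force.

```bash
python3 -m inch '[[[0,0,0],0,-0.2],[[0,0,0],0,-0.15],[[0,0,0],0,-0.1],[[0,0,0],0,-0.08],[[0,0,0],0,-0.06],[[0,0,0],0,-0.04],[[0,0,0],0,-0.04],[[0,0,0],0,-0.04],[[0,0,0],0,-0.04],[[0,0,0],0,-0.04]]'
```

```text
t: 9.8
eef_pos: [502.9, 83.9, 86.1]
tcp_rot: [-3.139, 0.0, 1.553]
ft_force: [-6.4, -0.8, 3.1]
opening: 0.522
grip_force: 7.4
```

The end finger leads: the tool feels -6.4 N in x. I'll shift back 1.3 mm and close further.

```bash
python3 -m inch '[[[0,-0.022,0],0,-0.04],[[0,0,0],0,-0.03],[[0,0,0],0,-0.02],[[0,0,0],0,-0.01],[[0,0,0],0,0],[[0,0,0],0,0.02],[[0,0,0],0,0.06],[[0,0,0],0,0.06],[[0,0,0],0,0.06],[[0,0,0],0,0.06]]'
```

```text
t: 11.05
eef_pos: [502.1, 84.0, 86.1]
tcp_rot: [-3.14, 0.0, 1.553]
ft_force: [-6.7, -1.0, 3.1]
opening: 0.497
grip_force: 30.0
```

The ring is fully in (opening 47 mm, grip 30 N). I'll make a short test draw of 8 mm.

```bash
python3 -m inch '[[[0,-0.02,0],0,0.2],[[0,-0.02,0],0,0.2],[[0,-0.02,0],0,0.2],[[0,-0.02,0],0,0.2],[[0,-0.02,0],0,0.2],[[0,-0.02,0],0,0.2],[[0,-0.02,0],0,0.2],[[0,0,0],0,0.2],[[0,0,0],0,0.2],[[0,0,0],0,0.2]]'
```

```text
t: 12.3
eef_pos: [494.4, 84.2, 86.2]
tcp_rot: [3.142, -0.0, 1.553]
ft_force: [-0.9, -0.2, -0.7]
opening: 0.496
grip_force: 30.0
```

```bash
python3 -m inch '[[[0,-0.1,0],0,0.2],[[0,-0.1,0],0,0.2],[[0,-0.1,0],0,0.2],[[0,-0.1,0],0,0.2],[[0,-0.12,0],0,0.2],[[0,-0.12,0],0,0.2],[[0,-0.12,0],0,0.2],[[0,-0.12,0],0,0.2],[[0,-0.12,0],0,0.2],[[0,-0.08,0],0,0.2]]'
python3 - <<'E'
from h import *
F=[]
for i in range(3):
    w=eyes.read_camera("wrist"); s=env.state(); F.append(s["ft_force"])
print(np.mean(F,0).round(2),s["eef_pos"].round(1)); save(w,"w5.png")
b=cv2.resize(w["pixels"][130:310,200:440],(800,600),interpolation=2)
cv2.imwrite("pics/c5.png",b[:,:,::-1])
E
```

```text
t: 13.55
eef_pos: [429.2, 85.3, 86.2]
tcp_rot: [-3.142, -0.0, 1.553]
ft_force: [0.6, -0.1, -0.5]
opening: 0.496
grip_force: 30.0
[-0.43  0.04 -1.03] [429.6  85.3  86.3]
```

View pics/c5.png

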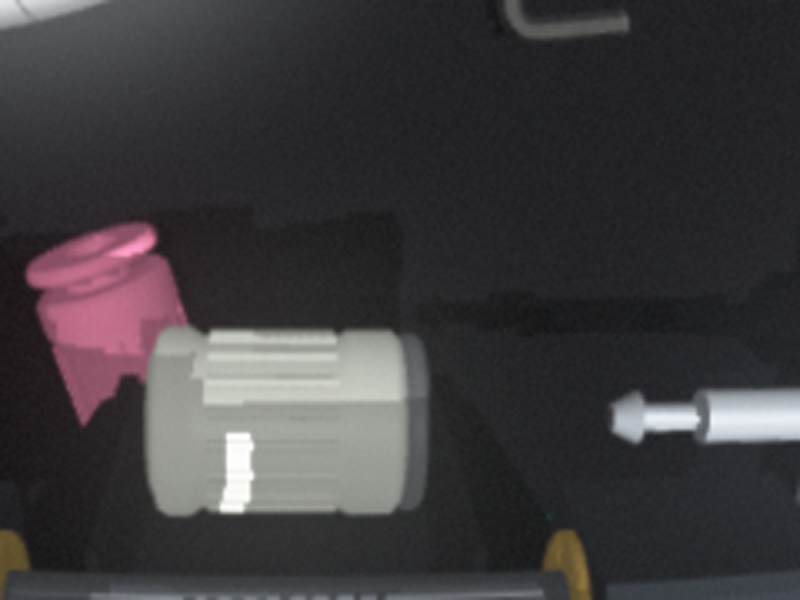

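The capsule is off and held level, with its axis within about 1 mm of the old spigot's line. I'll shift 100 mm sideways and compare the capsule with the new spigot in the picture.

```bash
python3 -m inch '[[[-0.2,0,0],0,0.2],[[-0.3,0,0],0,0.2],[[-0.3,0,0],0,0.2],[[-0.3,0,0],0,0.2],[[-0.3,0,0],0,0.2],[[-0.2,0,0],0,0.2],[[-0.067,0,0],0,0.2],[[0,0,0],0,0.2],[[0,0,0],0,0.2],[[0,0,0],0,0.2]]'
python3 - <<'E'
from h import *
np.set_printoptions(precision=2,suppress=True)
F=[]
for i in range(4):
    w=eyes.read_camera("wrist"); s=env.state(); F.append(s["ft_force"])
print(np.mean(F,0),s["eef_pos"],s["tcp_rot"]); save(w,"w6.png")
b=cv2.resize(w["pixels"][130:310,200:440],(800,600),interpolation=2)
cv2.imwrite("pics/c6.png",b[:,:,::-1])
c5=dict(w)
def tube(img,c,cols,name):
    g=img.max(2).astype(int)
    P=[]
    for col in cols:
        p=g[165:300,col]; t=120; rr=np.nonzero(p>t)[0]
        print(name,col,(rr.min()+165,rr.max()+165) if len(rr) else None, wz(c,((rr.min()+rr.max())/2+165,col)) if len(rr) else "")
tube(w["pixels"],w,range(390,460,8),"new")
# same picture geometry for the earlier shot: only y shifts by 100*
tube(cv2.imread("pics/w5.png"),w,range(390,460,8),"old(shifted)")
E
```

```text
t: 14.95
eef_pos: [427.8, -14.3, 86.2]
tcp_rot: [3.142, -0.0, 1.553]
ft_force: [-0.4, 0.2, -1.3]
opening: 0.493
grip_force: 30.0
[ 0.16  0.18 -0.91] [427.82 -14.52  86.21] [ 3.14 -0.    1.55]
new 390 (np.int64(187), np.int64(264)) [490.22   4.14]
new 398 (np.int64(253), np.int64(260)) [497.6  -16.58]
new 406 (np.int64(253), np.int64(260)) [503.07 -16.88]
new 414 (np.int64(249), np.int64(263)) [508.6  -16.85]
new 422 (np.int64(248), np.int64(263)) [514.25 -16.83]
new 430 (np.int64(248), np.int64(263)) [520.08 -17.19]
new 438 (np.int64(248), np.int64(262)) [525.99 -17.2 ]
new 446 (np.int64(245), np.int64(267)) [532.25 -18.33]
new 454 (np.int64(194), np.int64(267)) [535.23  -0.67]
old(shifted) 390 (np.int64(249), np.int64(262)) [492.16 -15.61]
old(shifted) 398 (np.int64(252), np.int64(258)) [497.48 -15.54]
old(shifted) 406 (np.int64(251), np.int64(258)) [502.89 -15.49]
old(shifted) 414 (np.int64(248), np.int64(262)) [508.51 -16.15]
old(shifted) 422 (np.int64(247), np.int64(262)) [514.15 -16.13]
old(shifted) 430 (np.int64(247), np.int64(261)) [519.91 -16.12]
old(shifted) 438 (np.int64(247), np.int64(261)) [525.87 -16.48]
old(shifted) 446 (np.int64(247), np.int64(278)) [533.16 -23.11]
old(shifted) 454 (np.int64(245), np.int64(266)) [538.49 -18.39]
```

View pics/c6.png

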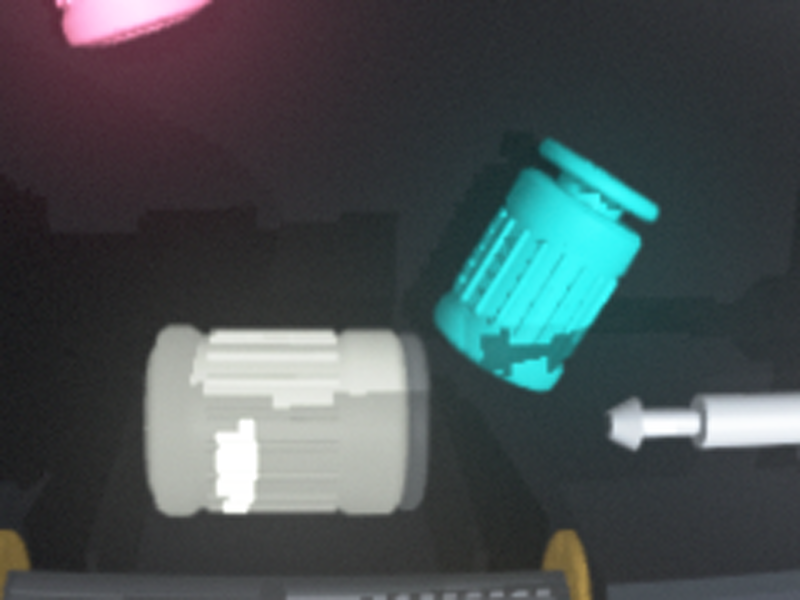

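The new tip sits about 1 mm to -y of where the old one would be, with nearly the same protrusion of about 95 mm. I'll shift -0.7 mm, advance to engage the cone, then feel sideways.

```bash
python3 -m inch '[[[-0.012,0.1,0],0,0.2],[[0,0.1,0],0,0.2],[[0,0.1,0],0,0.2],[[0,0.1,0],0,0.2],[[0,0.1,0],0,0.2],[[0,0.1,0],0,0.2],[[0,0.08,0],0,0.2],[[0,0.05,0],0,0.2],[[0,0,0],0,0.2],[[0,0,0],0,0.2]]'
python3 - <<'E'
from h import *
np.set_printoptions(precision=2,suppress=True)
F=[];M=[]
for i in range(4):
    w=eyes.read_camera("wrist"); s=env.state(); F.append(s["ft_force"]);M.append(s["moment"])
print(np.mean(F,0),np.mean(M,0),s["eef_pos"],s["opening"]); save(w,"w7.png")
b=cv2.resize(w["pixels"][130:310,200:440],(800,600),interpolation=2)
cv2.imwrite("pics/c7.png",b[:,:,::-1])
E
```

```text
t: 16.4
eef_pos: [471.4, -16.2, 86.2]
tcp_rot: [-3.141, -0.0, 1.553]
ft_force: [0.1, -0.5, -0.7]
opening: 0.497
grip_force: 30.0
[-0.06  0.35 -0.5 ] [-0.09  0.06 -0.02] [471.48 -16.19  86.24] 0.5002065427018394
```

View pics/c7.png

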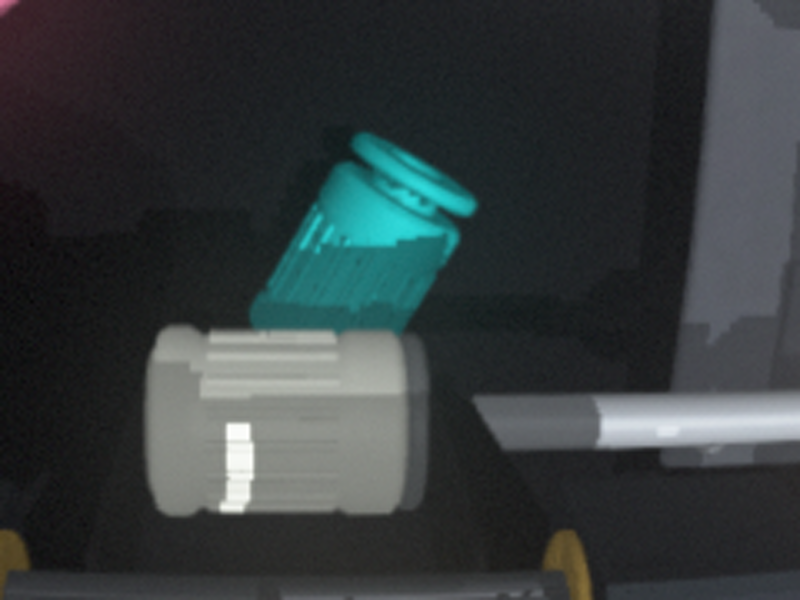

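The tip is inside the bore with no force, and the spigot lines up (row 422 vs capsule 421). I'll advance 20 mm and feel.

```bash
python3 -m inch '[[[0,0.05,0],0,0.2],[[0,0.05,0],0,0.2],[[0,0.05,0],0,0.2],[[0,0.05,0],0,0.2],[[0,0.05,0],0,0.2],[[0,0.05,0],0,0.2],[[0,0.03,0],0,0.2],[[0,0,0],0,0.2],[[0,0,0],0,0.2],[[0,0,0],0,0.2]]'
python3 - <<'E'
from h import *
np.set_printoptions(precision=2,suppress=True)
F=[];M=[]
for i in range(4):
    w=eyes.read_camera("wrist"); s=env.state(); F.append(s["ft_force"]);M.append(s["moment"])
print(np.mean(F,0),np.mean(M,0),s["eef_pos"],s["opening"])
E
```

```text
t: 17.85
eef_pos: [491.3, -16.5, 86.2]
tcp_rot: [-3.142, -0.0, 1.553]
ft_force: [0.5, -1.5, -0.7]
opening: 0.499
grip_force: 30.0
[-0.1   0.04 -1.13] [-0.11  0.03 -0.03] [491.33 -16.56  86.21] 0.4964797574146915
```

```bash
python3 -m inch '[[[0,0.02,0],0,0.2],[[0,0.02,0],0,0.2],[[0,0.02,0],0,0.2],[[0,0.02,0],0,0.2],[[0,0.02,0],0,0.2],[[0,0.02,0],0,0.2],[[0,0.02,0],0,0.2],[[0,0,0],0,0.2],[[0,0,0],0,0.2],[[0,0,0],0,0.2]]'; python3 -m inch '[[[0,0.01,0],0,0.2],[[0,0.01,0],0,0.2],[[0,0.01,0],0,0.2],[[0,0.01,0],0,0.2],[[0,0,0],0,0.2],[[0,0,0],0,0.2],[[0,0,0],0,0.2],[[0,0,0],0,0.2],[[0,0,0],0,0.2],[[0,0,0],0,0.2]]'
```

```text
t: 19.3
eef_pos: [499.5, -16.7, 86.1]
tcp_rot: [-3.141, -0.0, 1.553]
ft_force: [-3.6, -1.1, -0.0]
opening: 0.503
grip_force: 30.0
t: 20.55
eef_pos: [501.2, -16.7, 86.1]
tcp_rot: [-3.139, -0.0, 1.553]
ft_force: [-9.0, -2.0, 3.4]
opening: 0.502
grip_force: 30.0
```

The seal has bottomed (-9 N at x=501.2). I'll let the ring out slowly while keeping the end pressed.

```bash
python3 -m inch '[[[0,0,0],0,0],[[0,0.008,0],0,-0.02],[[0,0.008,0],0,-0.04],[[0,0.008,0],0,-0.06],[[0,0.008,0],0,-0.08],[[0,0.008,0],0,-0.1],[[0,0.008,0],0,-0.12],[[0,0.008,0],0,-0.14],[[0,0,0],0,-0.14],[[0,0,0],0,-0.14]]'
python3 - <<'E'
from h import *
np.set_printoptions(precision=2,suppress=True)
F=[];M=[]
for i in range(4):
    w=eyes.read_camera("wrist"); s=env.state(); F.append(s["ft_force"]);M.append(s["moment"])
print(np.mean(F,0),np.mean(M,0),s["eef_pos"],s["opening"],s["grip_force"]); save(w,"w8.png")
b=cv2.resize(w["pixels"][130:310,200:440],(800,600),interpolation=2)
cv2.imwrite("pics/c8.png",b[:,:,::-1])
E
```

```text
t: 21.8
eef_pos: [504.5, -16.7, 86.0]
tcp_rot: [-3.139, -0.0, 1.553]
ft_force: [-8.4, -2.1, 2.7]
opening: 0.571
grip_force: 4.1
[-8.34 -1.62  2.06] [-0.39  1.65  0.  ] [504.48 -16.74  86.02] 0.5676035190332551 4.142085313796997
```

View pics/c8.png

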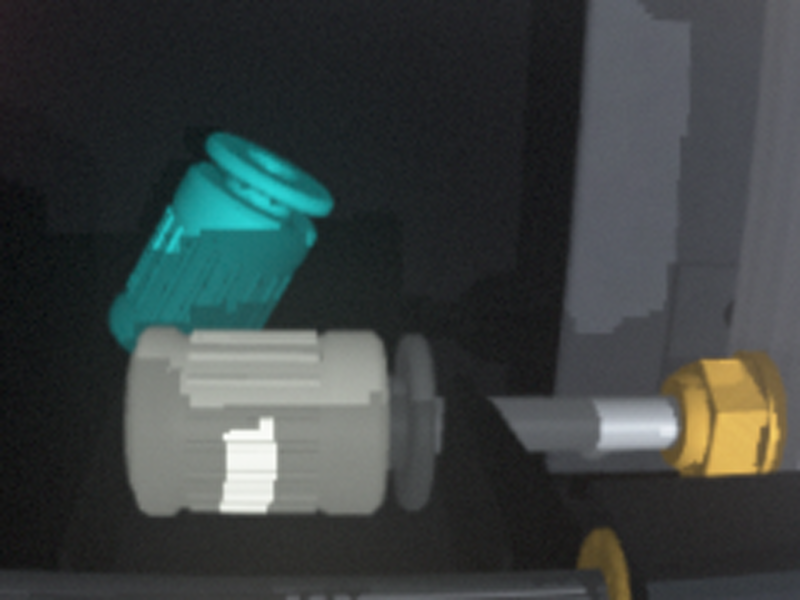

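The ring is sprung out (gap at col 390), the finger is clear of it, and the end is still pressed with 8 N. I'll open fully.

```bash
python3 -m inch '[[[0,0,0],0,-0.2],[[0,0,0],0,-0.3],[[0,0,0],0,-0.45],[[0,0,0],0,-0.6],[[0,-0.02,0],0,-0.7],[[0,-0.02,0],0,-0.7],[[0,-0.01,0],0,-0.7],[[0,0,0],0,-0.7],[[0,0,0],0,-0.7],[[0,0,0],0,-0.7]]'
python3 - <<'E'
from h import *
np.set_printoptions(precision=2,suppress=True)
F=[]
for i in range(4):
    w=eyes.read_camera("wrist"); s=env.state(); F.append(s["ft_force"])
print(np.mean(F,0),s["eef_pos"],s["opening"]); save(w,"w9.png")
b=cv2.resize(w["pixels"][130:310,200:440],(800,600),interpolation=2)
cv2.imwrite("pics/c9.png",b[:,:,::-1])
E
```

```text
t: 23.25
eef_pos: [502.6, -16.8, 86.2]
tcp_rot: [3.142, -0.0, 1.553]
ft_force: [0.6, 0.7, -0.2]
opening: 0.85
grip_force: 0.0
[-0.28 -0.44 -0.11] [502.57 -16.76  86.23] 0.8505757471869883
```

View pics/c9.png

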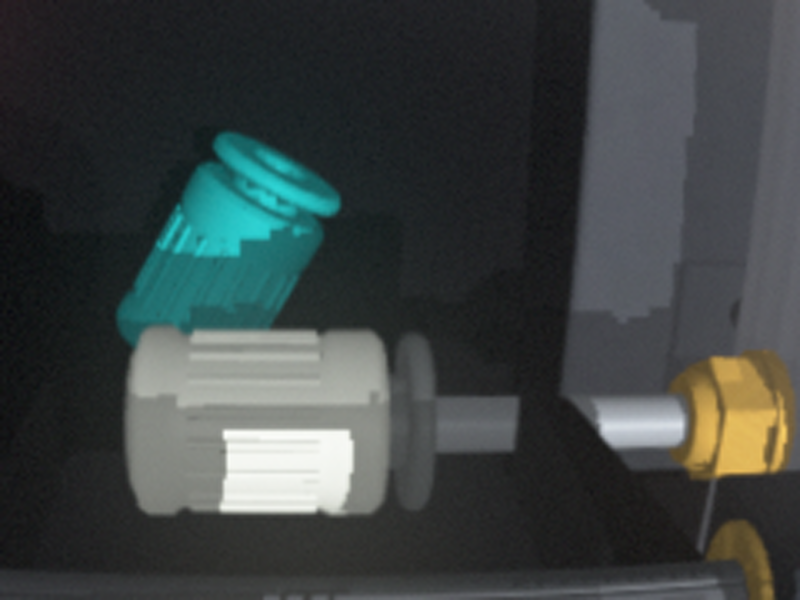

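The capsule settled back about 1.5–1.8 mm relative to the nut, which matches the seal returning to 32 mm with the teeth locked. The ring stayed out. I'll lift away and check.

```bash
python3 -m inch '[[[0,0,-0.2],0,-0.7],[[0,0,-0.4],0,-0.7],[[0,0,-0.5],0,-0.7],[[0,0,-0.5],0,-0.7],[[0,0,-0.4],0,-0.7],[[0,0,0],0,-0.7],[[0,0,0],0,-0.7],[[0,0,0],0,-0.7],[[0,0,0],0,-0.7],[[0,0,0],0,-0.7]]'
python3 - <<'E'
from h import *
np.set_printoptions(precision=1,suppress=True)
w=eyes.read_camera("wrist"); save(w,"w10.png"); print(env.state()["ft_force"])
g=w["pixels"].astype(int)
for k in("capsule","ring_face","capsule_end","outlet_new"):
    for d in eyes.spot_point(k,w)[:4]: print(k,round(d["score"],2),np.array(d["centre"]),wz(w,d["centre"]))
b=cv2.resize(w["pixels"][130:310,200:440],(800,600),interpolation=2)
cv2.imwrite("pics/c10.png",b[:,:,::-1])
E
```

```text
t: 24.7
eef_pos: [502.5, -16.8, 205.9]
tcp_rot: [-3.141, -0.0, 1.552]
ft_force: [-0.3, 0.3, -0.3]
opening: 0.852
grip_force: 0.0
[-0.3 -0.7  0.3]
capsule 0.87 [ 91.3 181.9] [408.7  92.5]
capsule 0.79 [165.1 282.6] [500.2  19.5]
capsule 0.56 [202.5 299.6] [515.5 -16.5]
ring_face 0.74 [202.3 309.3] [524.7 -16.4]
ring_face 0.73 [157.2 283.7] [501.3  26.8]
ring_face 0.6 [ 90.8 179.3] [406.1  93.2]
ring_face 0.55 [  7.3 361.4] [575.3 169.2]
capsule_end 0.76 [131.3 191.6] [416.4  54.2]
capsule_end 0.67 [202.  255.1] [473.4 -15.2]
capsule_end 0.65 [197.3 261.9] [480.1 -10.7]
outlet_new 0.8 [204.3 368.8] [582.6 -19.4]
```

View pics/c10.png

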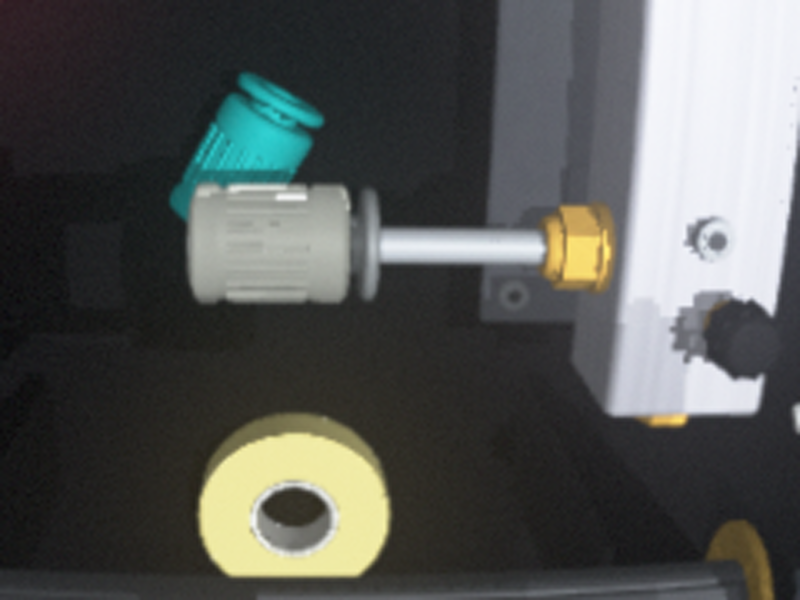

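The capsule sits in line on the new spigot with its ring out. Its mouth is about 67 mm in front of the nut, inside 52–74. Handing in.

```bash
python3 -c "
from cell import env
print(env.job_done())"
```

```text
the job is handed in; nothing more can be done
None
```

The capsule is moved to the open outlet and handed in: pushed home to the seal's bottom at about 9 N, ring sprung back out and mouth about 67 mm before the nut; the lock is inferred from that and a seal settle-back of about 1.5 mm (no pull test), no verdict was returned, and I viewed 12 pictures, two over your limit of 10.

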